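# Rotate the dental lab's jar and bottle stock

## Task

Restock the two black trays oldest-first: in each tray, bring the older container from the back bay (the one against the tall end plate) to the front bay, and put the new container of the same shape from the bench behind it in the back bay (the squat round jar with the squat jar, the tall narrow bottle with the tall bottle). Never tip a jar or bottle over, let all four stand upright in their bays, and leave the other things on the bench where they are.

Things in the scene. Friction and masses are not known exactly. Their poses are not given: they have to be found in the camera images.
- jar_tray: fixed low two-bay tray, black walls, white floor (twin of the other), older squat jar in its back bay. 144 x 72 mm; origin: centre of underside; x runs to the back end, y across. Back plate 45 mm high (x 66 to 72 mm); other walls and middle rib 10 mm high, 4 mm thick; floor 4 mm thick. Bays 64 x 64 mm inside: front bay centred at x = -34 mm (empty at the start), back bay at x = +34 mm, y = 0.
- bottle_tray: fixed low two-bay tray, black walls, white floor (twin of the other), older tall bottle in its back bay. 144 x 72 mm; origin: centre of underside; x runs to the back end, y across. Back plate 45 mm high (x 66 to 72 mm); other walls and middle rib 10 mm high, 4 mm thick; floor 4 mm thick. Bays 64 x 64 mm inside: front bay centred at x = -34 mm (empty at the start), back bay at x = +34 mm, y = 0.
- old_jar: the older squat jar, in the back bay of its tray at the start: a squat round jar, white with a grey screw cap of the same width: 48 mm diameter, 52 mm high, straight-sided, about 0.1 kg. Origin at the centre of its underside, z up.
- old_bottle: the older tall bottle, in the back bay of its tray at the start: a tall narrow round bottle, white: 38 mm diameter from the base up to 58 mm, then a shoulder and a grey cap 26 mm in diameter; 86 mm high in all, about 0.1 kg. Origin at the centre of its underside, z up.
- new_jar: the new squat jar, loose on the bench: a squat round jar, white with a grey screw cap of the same width: 48 mm diameter, 52 mm high, straight-sided, about 0.1 kg. Origin at the centre of its underside, z up.
- new_bottle: the new tall bottle, loose on the bench: a tall narrow round bottle, white: 38 mm diameter from the base up to 58 mm, then a shoulder and a grey cap 26 mm in diameter; 86 mm high in all, about 0.1 kg. Origin at the centre of its underside, z up.
- square_tub: a bystander: square white tub with a square grey cap, 48 mm wide, 48 mm high. Loose on the bench; leave it alone. Origin at the centre of its underside, z up.
- flat_tin: a bystander: flat round metal tin, 68 mm diameter, 26 mm high. Loose on the bench; leave it alone. Origin at the centre of its underside, z up.
- plaster_model: a bystander: reddish dental model with an arch of white teeth, base 46 by 60 mm, 33 mm high. Loose on the bench; leave it alone. Origin at the centre of its underside, z up.
- mixing_cup: a bystander: small white porcelain cup, 44 mm across the rim, 30 mm high. Loose on the bench; leave it alone. Origin at the centre of its underside, z up.
Not all that is in view belongs to the job. What is shaped like the old_jar but blue or purple is not meant.

How it is judged:
By the outcome, as a careful person would: the job done as asked, in the order asked, and still so for the second after the job is handed in, with the robot touching nothing.
It also fails if it takes over 104 s, if anything falls off the work surface, if the arm or the gripper's body presses on something with over 40 N, if the wrist force passes 120 N, or if a joint passes its speed limit or range.

## Robot

A 7-joint arm with a two-finger parallel gripper is mounted at the origin on the work surface. World frame = base frame: x ahead of the robot, y to its left, z up, the work surface at z = 0. Lengths are in m, angles in degrees, forces in N, time in s.
With the tool pointing down it reaches from about 0.425 to 0.875 m from the base axis. Payload 4.7 kg.
Tool frame: the origin (TCP) lies midway between the tips of the shut fingers; the grasp point (between the pads) lies 19 mm behind it (env.grip_depth is the distance from the TCP to the grasp point, in m); z points along the fingers, y is the line along which they close (so a half turn about z gives the same grasp; the last joint's range is limited). The gripper opens to 87 mm and grips with 3 to 60 N. Pads are 19 mm wide; open, the fingers measure 117 mm over their backs; the gripper's body (75 mm by 190 mm) begins 51 mm behind the grasp point.
Start: joints at [-75.968, 18.392, -4.016, 83.108, 1.295, 78.541, -3.26], TCP at [0.149, 0.633, 0.223] pointing down, gripper open.
Joint ranges: [-163.93, 163.93], [-17.29, 119.83], [-79.2, 71.16], [3.27, 140.29], [-89.18, 269.18], [5.43, 117.66], [-154.24, 154.24]. Speed limits (degrees/s): [147.25, 147.25, 180, 180, 180, 180, 180].

## Interface

Orientations are given as [roll, pitch, yaw] about the fixed x, y, z axes, in that order (R = Rz(yaw) Ry(pitch) Rx(roll)).
In Python, from cell import get_obs, optics, env, nets gives the robot as it stands.
- The arm moves only by the shell command python3 -m creep 'ROWS' [FORCE]. ROWS is JSON, a list of rows, each an object of numbers: "wx", "wy", "wz": the turn, a rotation vector about the tool's x, y, z in degrees; "tx", "ty", "tz": the shift along the tool's x, y, z in mm; "gripper": the opening, from -1 (shut) to 1 (fully open). A call has 1 to 5 rows; each row is the pose to reach, as a shift and turn from the pose commanded when the call began, along the tool's axes at that moment; what a row does not reach only later rows make up. A row lasts 1/12 s, in which the tool goes at most 41.7 mm and 7.16 degrees, less where a joint would pass 70% of its speed; a pose out of reach is approached as far as the arm can. A call with a gripper value outside its range is refused whole. The fingers move at their own pace and stop on an object; FORCE is the grip in N (left out, the last holds). Time passes only in rows, so rows that repeat a pose let the fingers close. It gives the time, the measured TCP pose, the force, the opening and the grip force at its end, in the units of the state.
- get_obs(): the state, without advancing time (a new reading comes with each control period).
- optics.read_camera(name): name is "side" or "top" or "wrist"; returns (picture, depth): 384x512x3 uint8, red, green, blue; 384x512 float32, m along the optical axis (not along the pixel's ray), 0 where there is no reading.
- optics.camera_info(name): a dict with "fovy" (degrees; the focal length in pixels is half the picture's height over the tangent of half this angle, whatever the lens; pixels are square), "cx", "cy" (the principal point, pixels), "k1" (the pictures are not rectified: a ray, as slopes to the right and down, at radius r is drawn at 1 + k1 r^2 times it, then the intrinsics apply), "R" (3x3) and "t" (3): a world point X has camera coordinates R X + t; the wrist camera has in their place "tool_from_camera" (4x4, takes a point from camera to tool coordinates, whose origin is the TCP and whose axes are the flange's). Camera axes: x right, y down, z forward; pixel columns grow to the right and rows downward; lengths in m; the calibration is good to about 2 mm. A picture is of the moment at which its call begins: read the wrist's pose just before it. camera_info takes no time and is no camera call.
- env.sign_off(): hands the job in; it is judged then, once.
Trained networks look in the newest picture that a camera, given by its name, has taken for a name from the list of things; names that differ only in an ending like _2 or _b are one class to them, and where a whole thing is asked for, a point or a joint stands for the part that bears it (a point fixed in the world has none). Each returns a list of dicts, best first, with "confidence" (0 to 1); they miss things now and then, are a little off and sometimes report something else, mostly with a low value. They report only what shows in the picture. A call takes as long as a camera call. They do not tell look-alikes from the thing itself.
- nets.look_for(query, camera): "point" ([x, y, z] in m, in world coordinates, good to about 4 mm: the middle of the surface that is visible of it).
- nets.place_of(query, camera): "point" ([x, y, z] in m, in world coordinates, good to about 4 mm: a listed point, or the origin of a listed thing).
The state is a dict: "time_s": time; "qpos": joint angles; "joint_velocities": joint speeds; "effort": joint torques, N m; "tool_pos": TCP position; "tool_rot": TCP orientation; "force": force on the tool from outside, world axes, zero at the start; "wrist_torque": the same for the moment, N m; "grip_width": finger opening in m; "grasp_force": force on a finger pad.
Only numpy, scipy, OpenCV 4.12 (cv2) and the standard library are available. Lean on these libraries where they do the work, as an engineer would, in place of code of your own. Each camera call takes 0.05 s, during which the arm holds its last target. There are 200 camera calls.

## Working session

There is one attempt and no reset: what is moved stays moved. The work goes in short steps, Python scripts to look and compute and a shell command to move; the robot and the scene stay as the last step left them, time stands still between calls to the robot, and variables do not carry over. Pictures are saved under pics/ and viewed, at most 14 in all, crops included, and the job is handed in when it is done.

```bash
mkdir -p pics; ls; cat > h.py <<'E'
import numpy as np,cv2
from cell import get_obs,optics,env,nets
from scipy.spatial.transform import Rotation as Ro
def cap(cam,fn=None):
    o=get_obs(); p,d=optics.read_camera(cam)
    if fn: cv2.imwrite('pics/'+fn,p[:,:,::-1])
    return o,p,d
def world(cam,o,d):
    i=optics.camera_info(cam); H,W=d.shape
    f=H/2/np.tan(np.radians(i['fovy'])/2)
    K=np.array([[f,0,i['cx']],[0,f,i['cy']],[0,0,1.]])
    v,u=np.mgrid[:H,:W]
    n=cv2.undistortPoints(np.stack([u,v],-1).reshape(-1,1,2).astype(float),K,np.array([i['k1'],0,0,0,0.])).reshape(H,W,2)
    P=np.dstack([n*d[...,None],d])
    if 'R' in i: return (P-np.array(i['t']).reshape(3))@np.array(i['R'])
    T=np.array(i['tool_from_camera']); P=P@T[:3,:3].T+T[:3,3]
    R=Ro.from_euler('xyz',o['tool_rot'],degrees=True).as_matrix()
    return P@R.T+np.array(o['tool_pos'])
def totool(p):
    o=get_obs(); R=Ro.from_euler('xyz',o['tool_rot'],degrees=True).as_matrix()
    return 1000*(np.array(p)-o['tool_pos'])@R
E
python3 - <<'E'
from h import *
o=get_obs();print(o['tool_pos'],o['tool_rot'],o['grip_width'])
for c in ['top','side']:
    cap(c,c+'0.png')
    for n in ['jar_tray','bottle_tray','old_jar','old_bottle','square_tub','flat_tin','plaster_model','mixing_cup']:
        print(c,n,[(np.round(r['point'],3).tolist(),round(r['confidence'],2)) for r in nets.place_of(n,c)])
E
```

```text
pics
[0.14860592 0.63221483 0.22145919] [-1.79890835e+02  5.44992573e-03  1.66777765e+02] 0.08705769244521783
top jar_tray [([0.571, 0.094, -0.005], 0.9)]
top bottle_tray []
top old_jar [([0.706, 0.028, 0.003], 0.87), ([0.709, 0.14, -0.001], 0.86), ([0.602, 0.084, 0.003], 0.63)]
top old_bottle [([0.576, 0.287, 0.003], 0.58)]
top square_tub [([0.427, -0.344, 0.0], 0.68)]
top flat_tin [([0.582, -0.207, 0.002], 0.88)]
top plaster_model [([0.458, -0.206, 0.001], 0.98)]
top mixing_cup [([0.437, -0.058, -0.004], 0.69)]
side jar_tray [([0.544, 0.286, -0.0], 0.72), ([0.573, 0.097, 0.0], 0.62)]
side bottle_tray [([0.544, 0.285, 0.001], 0.69)]
side old_jar [([0.701, 0.132, 0.001], 0.9), ([0.703, 0.034, -0.0], 0.67), ([0.603, 0.084, 0.01], 0.65)]
side old_bottle [([0.574, 0.287, 0.004], 0.87), ([0.431, -0.342, 0.001], 0.61), ([0.435, -0.057, 0.002], 0.37)]
side square_tub [([0.43, -0.341, -0.0], 0.64)]
side flat_tin [([0.586, -0.213, -0.002], 0.92)]
side plaster_model [([0.454, -0.203, 0.0], 0.78)]
side mixing_cup [([0.438, -0.055, 0.007], 0.83)]
```

View pics/top0.png

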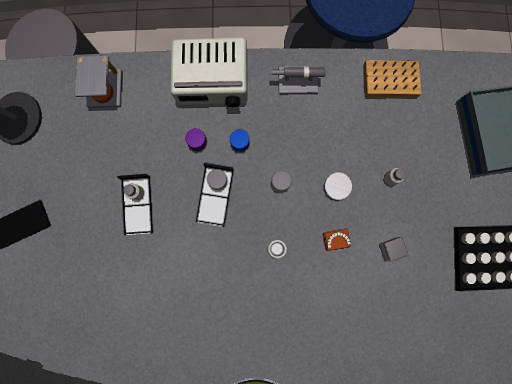

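View pics/side0.png

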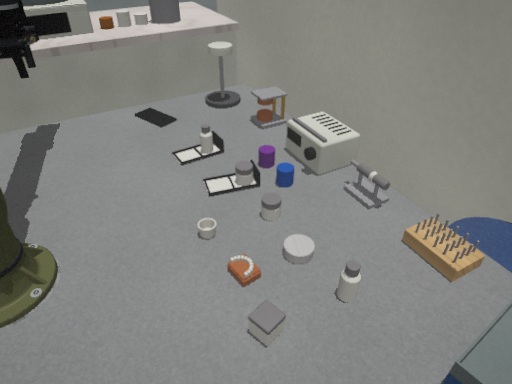

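Top view: bottle tray at (136,205) with the old bottle at (134,190). The jar tray is at (214,195) with the old jar at (217,180).

Candidates for the jar are grey-capped (217,180, old), grey-capped (281,181, new), blue (240,140, no), purple (195,139, no) and flat tin (338,186, no). For the bottle they are (134,190, old) and (395,176, new), with the square tub at (394,249) ruled out.

Next I'll measure with depth.

```bash
python3 - <<'E'
from h import *
for cam in ['top','side']:
    o,p,d=cap(cam); X=world(cam,o,d)
    ok=d>0
    print(cam,'bench z',np.median(X[330,150:300,2]) if cam=='top' else np.median(X[200:240,100:150,2]))
    def near(c,r,lo,hi): return ok&(np.hypot(X[...,0]-c[0],X[...,1]-c[1])<r)&(X[...,2]>lo)&(X[...,2]<hi)
    for n,c,h in [('oldjar',(.603,.084),.056),('newjar',None,.052),('oldbot',(.575,.287),.09),('newbot',None,.086)]:
        if c is None: c=X[181,281,:2] if n=='newjar' else X[176,395,:2]
        if cam=='side' and n=='newjar': c=X[203,271,:2]
        if cam=='side' and n=='newbot': c=X[270,351,:2]
        m=near(c,.045,h-.006,h+.006); q=X[m].astype(np.float32)
        if len(q)<5: print(n,len(q),c);continue
        (cx,cy),r=cv2.minEnclosingCircle(q[:,:2]); print(n,len(q),np.round([*np.median(q,0),cx,cy,r],4))
    for n,c in [('jt',(.571,.095)),('bt',(.545,.286))]:
        m=near(c,.085,.0045,.05)
        if cam=='side': m=near(c,.085,.003,.05)
        m2=near(c,.085,.002,.012)
        r=cv2.minAreaRect(X[m2][:,:2].astype(np.float32)); print(n,m2.sum(),np.round(np.array(r[0]),4),np.round(r[1],4),r[2])
i=cv2.imread('pics/top0.png')[125:225,110:420]
cv2.imwrite('pics/crop.png',cv2.resize(i,None,fx=2.5,fy=2.5,interpolation=cv2.INTER_CUBIC))
E
```

```text
top bench z -9.874829007748521e-05Traceback (most recent call last):
  File "<stdin>", line 13, in <module>
cv2.error: OpenCV(4.12.0) /io/opencv/modules/imgproc/src/shapedescr.cpp:201: error: (-215:Assertion failed) count >= 0 && (depth == CV_32F || depth == CV_32S) in function 'minEnclosingCircle'
```

```bash
cat > m.py <<'E'
from h import *
o,p,d=cap('top'); X=world('top',o,d); ok=d>0
def near(c,r,lo,hi): return ok&(np.hypot(X[...,0]-c[0],X[...,1]-c[1])<r)&(X[...,2]>lo)&(X[...,2]<hi)
for n,c,h in [('oldjar',X[180,217],.056),('newjar',X[181,281],.052),('oldbot',X[187,134],.09),('newbot',X[174,397],.086)]:
    q=X[near(c,.045,h-.006,h+.006)]
    if len(q)<5: print(n,len(q),c);continue
    (cx,cy),r=cv2.minEnclosingCircle(np.ascontiguousarray(q[:,:2],dtype=np.float32)); print(n,len(q),np.round([*np.mean(q,0),cx,cy,r],4))
for n,c in [('jt',(.571,.095)),('bt',(.545,.286))]:
    m=near(c,.085,.002,.012); r=cv2.minAreaRect(np.ascontiguousarray(X[m][:,:2],dtype=np.float32)); print(n,m.sum(),np.round(r[0],4),np.round(r[1],4),r[2])
    q=X[near(c,.1,.04,.05)&(p.max(2)<60)]; print(' plate',len(q),q.mean(0) if len(q) else '', cv2.minAreaRect(np.ascontiguousarray(q[:,:2],dtype=np.float32)) if len(q)>3 else '')
i=cv2.imread('pics/top0.png')[125:255,110:420]
cv2.imwrite('pics/crop.png',cv2.resize(i,None,fx=2.5,fy=2.5,interpolation=cv2.INTER_CUBIC))
E
python3 m.py
```

```text
oldjar 288 [0.6025 0.0856 0.0557 0.6038 0.0861 0.0238]
newjar 311 [ 0.5981 -0.0666  0.0515  0.5988 -0.0666  0.0241]
oldbot 100 [0.5747 0.2892 0.0902 0.575  0.2899 0.0135]
newbot 93 [ 0.606  -0.3467  0.0846  0.6063 -0.3462  0.0135]
jt 1403 [0.5718 0.0956] [0.1654 0.1669] 12.262706756591797
 plate 83 [0.63092538 0.08284222 0.04464864] ((0.6264058351516724, 0.0781315267086029), (0.07270689308643341, 0.04745405912399292), 38.66315841674805)
bt 1554 [0.5444 0.2853] [0.1661 0.1678] 30.158973693847656
 plate 75 [0.61391372 0.29201589 0.044932  ] ((0.6141083836555481, 0.2931622862815857), (0.006352313794195652, 0.07101041823625565), 3.1619062423706055)
```

View pics/crop.png

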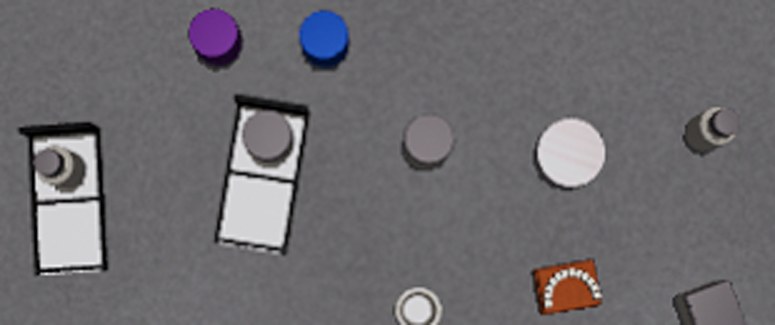

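The crop confirms the choice: grey caps at crop (268,135) for the old jar, (428,140) for the new jar, and bottles at (50,162) and (722,122). Blue and purple stay put. Next I'll refine the tray poses from the white floors.

```bash
cat >> h.py <<'E'
def go(x,y,z,yaw):
    o=get_obs(); R=Ro.from_euler('xyz',o['tool_rot'],degrees=True)
    w=(R.inv()*Ro.from_euler('xyz',[180,0,yaw],degrees=True)).as_rotvec(degrees=True)
    t=1000*R.inv().apply(np.array([x,y,z])-o['tool_pos'])
    print('pos',np.round(o['tool_pos'],4),np.round(o['tool_rot'],1),'w',np.round(w,1),'t',np.round(t,1),'F',np.round(o['force'],1),'grip',np.round(o['grip_width'],4),round(float(o['grasp_force']),1),'time',o['time_s'])
E
python3 - <<'E'
from h import *
o,p,d=cap('top'); X=world('top',o,d)
for n,(r0,r1,c0,c1) in [('jt',(188,232,192,235)),('bt',(203,240,118,158))]:
    m=np.zeros(d.shape,np.uint8); m[r0:r1,c0:c1]=(p[r0:r1,c0:c1].min(2)>150)
    k,l,s,_=cv2.connectedComponentsWithStats(m,connectivity=4); m=l==1+np.argmax(s[1:,4])
    q=np.ascontiguousarray(X[m][:,:2],dtype=np.float32); print(n,len(q),cv2.minAreaRect(q),q.mean(0),X[m][:,2].mean())
m=np.zeros(d.shape,bool); m[160:185,195:240]=1
m&=(X[...,2]>.035)&(X[...,2]<.049)&(p.max(2)<50); q=np.ascontiguousarray(X[m][:,:2],dtype=np.float32); print(len(q),cv2.minAreaRect(q),cv2.fitLine(q,cv2.DIST_HUBER,0,.01,.01).T)
go(.6035,.0858,.11,170)
E
```

```text
jt 643 ((0.518057644367218, 0.05551067739725113), (0.16857117414474487, 0.07054740935564041), 70.91272735595703) [0.5334281  0.10098068] 0.011355937412729254
bt 619 ((0.512420117855072, 0.28922533988952637), (0.06296485662460327, 0.06443712115287781), 2.791201114654541) [0.5121597  0.28957766] 0.004385277727538975
83 ((0.6308304667472839, 0.08048826456069946), (0.07063908874988556, 0.035840701311826706), 51.366355895996094) [[0.18487543 0.982762   0.6352947  0.09329122]]
pos [0.1487 0.6328 0.2226] [180.    0.  166.8] w [ 0.   0.  -3.2] t [-567.8 -428.5  112.6] F [ 0.7 -0.3  0.2] grip 0.0867 0.0 time 1.05
```

```bash
for i in 1; do python3 -m creep '[{"tx":-33,"ty":-25,"gripper":1},{"tx":-65,"ty":-49},{"tx":-98,"ty":-74},{"tx":-130,"ty":-98},{"tx":-163,"ty":-123,"wz":-3}]' 15
python3 -m creep '[{"tx":-33,"ty":-25},{"tx":-65,"ty":-49},{"tx":-98,"ty":-74},{"tx":-130,"ty":-98},{"tx":-163,"ty":-123}]'
python3 -m creep '[{"tx":-33,"ty":-25},{"tx":-65,"ty":-49},{"tx":-98,"ty":-74},{"tx":-130,"ty":-98},{"tx":-163,"ty":-123}]'; done
python3 -c "
from h import *
go(.6035,.0858,.20,169.5)"
```

```text
pos [0.1487 0.6328 0.2226] [180.    0.  166.8] w [ 0.   0.  -2.7] t [-567.8 -428.5   22.6] F [ 0.7 -0.3  0.2] grip 0.0867 0.0 time 1.05validation failed for argument at $[0]...
validation failed for argument at $[0]...
validation failed for argument at $[0]...
```

```bash
python3 -m creep '[{"wx":0,"wy":0,"wz":0,"tx":-33,"ty":-25,"tz":0,"gripper":1},{"wx":0,"wy":0,"wz":0,"tx":-65,"ty":-49,"tz":0,"gripper":1},{"wx":0,"wy":0,"wz":0,"tx":-98,"ty":-74,"tz":0,"gripper":1},{"wx":0,"wy":0,"wz":0,"tx":-130,"ty":-98,"tz":0,"gripper":1},{"wx":0,"wy":0,"wz":-3,"tx":-163,"ty":-123,"tz":0,"gripper":1}]' 15
python3 -c "
from h import *
go(.6035,.0858,.20,169.5)"
```

```text
time_s: 1.47
tool_pos: [0.2801, 0.4744, 0.2227]
tool_rot: [180.0, 0.0, 169.8]
force: [1.0, 0.5, 0.6]
grip_width: 0.0871
grasp_force: 0.0
pos [0.2801 0.4744 0.2227] [180.    0.  169.8] w [0.  0.  0.3] t [-387.  -325.3   22.5] F [1.  0.5 0.6] grip 0.0871 0.0 time 1.4667
```

```bash
python3 -m creep '[{"wx":0,"wy":0,"wz":0,"tx":-31,"ty":-26,"tz":0,"gripper":1},{"wx":0,"wy":0,"wz":0,"tx":-62,"ty":-52,"tz":0,"gripper":1},{"wx":0,"wy":0,"wz":0,"tx":-93,"ty":-78,"tz":0,"gripper":1},{"wx":0,"wy":0,"wz":0,"tx":-124,"ty":-104,"tz":0,"gripper":1},{"wx":0,"wy":0,"wz":0,"tx":-155,"ty":-130,"tz":0,"gripper":1}]'
python3 -m creep '[{"wx":0,"wy":0,"wz":0,"tx":-31,"ty":-26,"tz":0,"gripper":1},{"wx":0,"wy":0,"wz":0,"tx":-62,"ty":-52,"tz":0,"gripper":1},{"wx":0,"wy":0,"wz":0,"tx":-93,"ty":-78,"tz":0,"gripper":1},{"wx":0,"wy":0,"wz":0,"tx":-124,"ty":-104,"tz":0,"gripper":1},{"wx":0,"wy":0,"wz":0,"tx":-155,"ty":-130,"tz":0,"gripper":1}]'
python3 - <<'E'
from h import *
cap('wrist','w1.png')
go(.6035,.0858,.20,169.5)
E
```

```text
time_s: 1.88
tool_pos: [0.4097, 0.3186, 0.223]
tool_rot: [179.9, 0.0, 169.8]
force: [1.0, 0.2, -0.2]
grip_width: 0.0872
grasp_force: 0.0
time_s: 2.3
tool_pos: [0.5392, 0.1633, 0.223]
tool_rot: [180.0, 0.0, 169.8]
force: [0.6, 1.2, -0.6]
grip_width: 0.0867
grasp_force: 0.0
pos [0.5445 0.1536 0.2232] [-179.8    0.4  169.2] w [-0.2  0.4 -0.3] t [-70.5 -55.4  23.8] F [ 3.1 -5.1  1.4] grip 0.0869 0.0 time 2.35
```

View pics/w1.png

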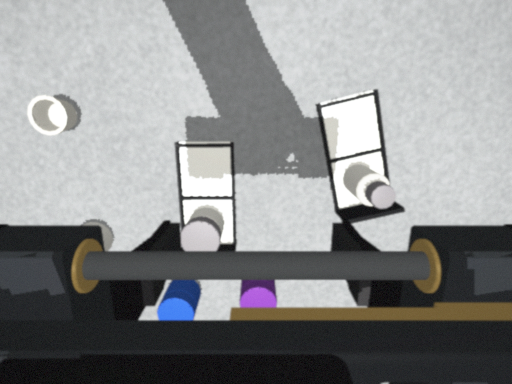

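The wrist view shows the jar tray at px (180–235, 142–245) with the old jar's cap at (202,236). The bottle tray is at (320–400, 92–215). I'll measure the bays from this view.

```bash
python3 - <<'E'
from h import *
import time
for k in range(1):
    o,p,d=cap('wrist'); X=world('wrist',o,d); print(o['tool_pos'],np.abs(o['joint_velocities']).max())
    g=cv2.GaussianBlur(p,(3,3),0).max(2); 
    dark=(g<70)&(d>0)&(X[...,2]<.03)&(X[...,2]>-.005); 
    for n,c in [('jt',(.571,.095)),('bt',(.545,.2885))]:
        m=dark&(np.hypot(X[...,0]-c[0],X[...,1]-c[1])<.085)&(X[...,0]<c[0]+.03)
        m[215:]=0
        q=np.ascontiguousarray(X[m][:,:2],dtype=np.float32)
        print(n,len(q),cv2.minAreaRect(q),np.percentile(X[m][:,2],[10,50,90]))
        w=(d>0)&(g>110)&(X[...,2]<.02)&(np.hypot(X[...,0]-c[0]+.034,X[...,1]-c[1]-(.006 if n=='jt' else 0))<.022); q=X[w]; print(' floor',len(q),q.mean(0))
go(.6035,.0858,.20,169.5)
E
```

```text
[0.544497   0.15357179 0.2231535 ] 10.418968819861968
jt 157 ((0.5319238305091858, 0.10073158144950867), (0.07048820704221725, 0.06979231536388397), 81.194580078125) [0.0080709  0.00930763 0.01016717]
 floor 916 [0.53669683 0.10104124 0.00326799]
bt 361 ((0.5261847972869873, 0.2864815592765808), (0.10127367079257965, 0.07112853229045868), 3.2085366249084473) [0.00754379 0.00937382 0.01044373]
 floor 1051 [0.51076773 0.28863878 0.00341068]
pos [0.5423 0.1565 0.223 ] [-179.8    0.2  169.1] w [-0.2  0.2 -0.4] t [-73.4 -57.8  23.5] F [-0.6 -0.1 -0.1] grip 0.0871 0.0 time 2.4
```

```bash
python3 -m creep '[{"wx":0,"wy":0,"wz":0,"tx":-30,"ty":-24,"tz":0,"gripper":1},{"wx":0,"wy":0,"wz":0,"tx":-58,"ty":-46,"tz":20,"gripper":1},{"wx":0,"wy":0,"wz":0,"tx":-73,"ty":-58,"tz":50,"gripper":1},{"wx":0,"wy":0,"wz":0,"tx":-73,"ty":-58,"tz":85,"gripper":1},{"wx":0,"wy":0,"wz":0,"tx":-73,"ty":-58,"tz":115,"gripper":1}]'
python3 -m creep '[{"wx":0,"wy":0,"wz":0,"tx":0,"ty":0,"tz":0,"gripper":1},{"wx":0,"wy":0,"wz":0,"tx":0,"ty":0,"tz":0,"gripper":1}]'
python3 - <<'E'
from h import *
go(.6035,.0858,.024,170)
cap('wrist','w2.png')
E
```

```text
time_s: 2.82
tool_pos: [0.6002, 0.0932, 0.106]
tool_rot: [-180.0, 0.0, 169.6]
force: [-0.4, 1.0, -0.6]
grip_width: 0.0871
grasp_force: 0.0
time_s: 2.98
tool_pos: [0.5984, 0.0952, 0.1064]
tool_rot: [-179.9, -0.2, 169.8]
force: [0.6, -0.3, 0.6]
grip_width: 0.0869
grasp_force: 0.0
pos [0.5984 0.0952 0.1064] [-179.9   -0.2  169.8] w [-0.1 -0.2 -0.2] t [-7.  -8.3 82.4] F [ 0.6 -0.3  0.6] grip 0.0869 0.0 time 2.9833
```

View pics/w2.png

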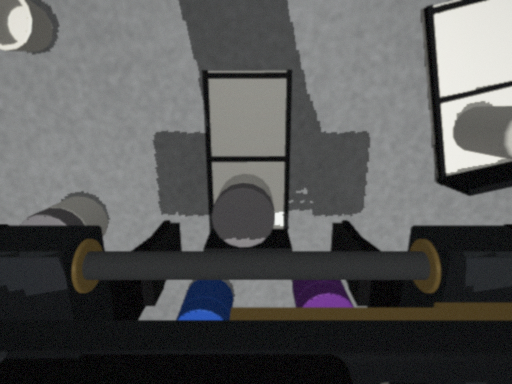

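The jar cap sits at px (244,212) between the fingers, and the tray lines up with the tool. I'll descend and grasp.

```bash
python3 -m creep '[{"wx":0,"wy":0,"wz":0,"tx":-7,"ty":-8,"tz":15,"gripper":1},{"wx":0,"wy":0,"wz":0,"tx":-7,"ty":-8,"tz":40,"gripper":1},{"wx":0,"wy":0,"wz":0,"tx":-7,"ty":-8,"tz":65,"gripper":1},{"wx":0,"wy":0,"wz":0,"tx":-7,"ty":-8,"tz":82,"gripper":1},{"wx":0,"wy":0,"wz":0,"tx":-7,"ty":-8,"tz":82,"gripper":1}]'
python3 -m creep '[{"wx":0,"wy":0,"wz":0,"tx":0,"ty":0,"tz":0,"gripper":-0.2},{"wx":0,"wy":0,"wz":0,"tx":0,"ty":0,"tz":0,"gripper":-0.4},{"wx":0,"wy":0,"wz":0,"tx":0,"ty":0,"tz":0,"gripper":-0.6},{"wx":0,"wy":0,"wz":0,"tx":0,"ty":0,"tz":0,"gripper":-0.6},{"wx":0,"wy":0,"wz":0,"tx":0,"ty":0,"tz":0,"gripper":-0.6}]' 15
python3 -m creep '[{"wx":0,"wy":0,"wz":0,"tx":0,"ty":0,"tz":0,"gripper":-0.6},{"wx":0,"wy":0,"wz":0,"tx":0,"ty":0,"tz":0,"gripper":-0.6}]' 15
python3 -c "
from h import *
go(.5338,.1005,.05,170)"
```

```text
time_s: 3.45
tool_pos: [0.6043, 0.0865, 0.0248]
tool_rot: [-180.0, -0.1, 169.8]
force: [-0.5, -0.5, -0.5]
grip_width: 0.0868
grasp_force: 0.0
time_s: 3.87
tool_pos: [0.6061, 0.086, 0.027]
tool_rot: [179.9, 0.1, 169.8]
force: [-0.6, 0.2, -0.8]
grip_width: 0.0618
grasp_force: 0.0
time_s: 4.03
tool_pos: [0.6054, 0.0856, 0.0259]
tool_rot: [180.0, 0.0, 169.8]
force: [-0.9, -2.1, 0.6]
grip_width: 0.0485
grasp_force: 0.6
pos [0.6054 0.0856 0.0259] [180.    0.  169.8] w [ 0.   0.  -0.2] t [ 73.1   2.  -24.1] F [-0.9 -2.1  0.6] grip 0.0485 0.6 time 4.0333
```

```bash
python3 -m creep '[{"wx":0,"wy":0,"wz":0,"tx":0,"ty":0,"tz":0,"gripper":-0.6},{"wx":0,"wy":0,"wz":0,"tx":0,"ty":0,"tz":0,"gripper":-0.6},{"wx":0,"wy":0,"wz":0,"tx":0,"ty":0,"tz":-8,"gripper":-0.6},{"wx":0,"wy":0,"wz":0,"tx":0,"ty":0,"tz":-20,"gripper":-0.6},{"wx":0,"wy":0,"wz":0,"tx":0,"ty":0,"tz":-30,"gripper":-0.6}]' 15
python3 -m creep '[{"wx":0,"wy":0,"wz":0,"tx":10,"ty":0,"tz":0,"gripper":-0.6},{"wx":0,"wy":0,"wz":0,"tx":30,"ty":0,"tz":0,"gripper":-0.6},{"wx":0,"wy":0,"wz":0,"tx":52,"ty":1,"tz":0,"gripper":-0.6},{"wx":0,"wy":0,"wz":0,"tx":66,"ty":2,"tz":0,"gripper":-0.6},{"wx":0,"wy":0,"wz":0,"tx":71,"ty":2,"tz":0,"gripper":-0.6}]'
python3 -m creep '[{"wx":0,"wy":0,"wz":0,"tx":0,"ty":0,"tz":0,"gripper":-0.6},{"wx":0,"wy":0,"wz":0,"tx":0,"ty":0,"tz":0,"gripper":-0.6},{"wx":0,"wy":0,"wz":0,"tx":0,"ty":0,"tz":0,"gripper":-0.6}]'
python3 - <<'E'
from h import *
go(.5338,.1005,.025,170)
cap('wrist','w3.png')
E
```

```text
time_s: 4.45
tool_pos: [0.6053, 0.0858, 0.0566]
tool_rot: [180.0, 0.0, 169.8]
force: [0.3, -0.2, -1.2]
grip_width: 0.0476
grasp_force: 15.0
time_s: 4.87
tool_pos: [0.5328, 0.1014, 0.0554]
tool_rot: [180.0, -0.1, 169.9]
force: [-0.1, 0.7, -0.1]
grip_width: 0.0478
grasp_force: 15.0
time_s: 5.12
tool_pos: [0.5367, 0.1001, 0.056]
tool_rot: [180.0, 0.1, 169.8]
force: [0.1, 0.8, -1.4]
grip_width: 0.0475
grasp_force: 15.0
pos [0.5367 0.1001 0.056 ] [1.800e+02 1.000e-01 1.698e+02] w [ 0.   0.1 -0.2] t [ 3.  -0.1 31. ] F [ 0.1  0.8 -1.4] grip 0.0475 15.0 time 5.1167
```

View pics/w3.png

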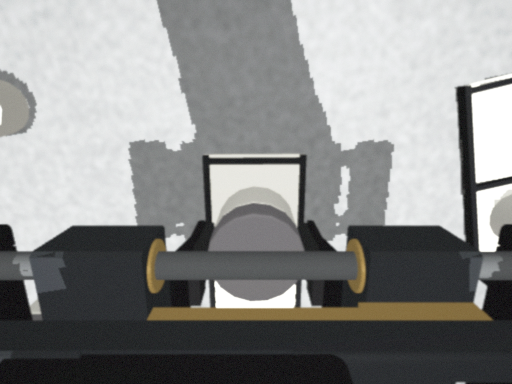

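The jar is held upright, laterally centred over the front bay (bay px 205–305, jar 210–302). I'll lower and release.

```bash
python3 -m creep '[{"wx":0,"wy":0,"wz":0,"tx":2,"ty":0,"tz":8,"gripper":-0.6},{"wx":0,"wy":0,"wz":0,"tx":2,"ty":0,"tz":18,"gripper":-0.6},{"wx":0,"wy":0,"wz":0,"tx":2,"ty":0,"tz":25,"gripper":-0.6},{"wx":0,"wy":0,"wz":0,"tx":2,"ty":0,"tz":29,"gripper":-0.6},{"wx":0,"wy":0,"wz":0,"tx":2,"ty":0,"tz":30,"gripper":-0.6}]' 15
python3 -m creep '[{"wx":0,"wy":0,"wz":0,"tx":0,"ty":0,"tz":0,"gripper":-0.6},{"wx":0,"wy":0,"wz":0,"tx":0,"ty":0,"tz":0,"gripper":-0.6}]'
python3 -m creep '[{"wx":0,"wy":0,"wz":0,"tx":0,"ty":0,"tz":0,"gripper":0.1},{"wx":0,"wy":0,"wz":0,"tx":0,"ty":0,"tz":0,"gripper":0.3},{"wx":0,"wy":0,"wz":0,"tx":0,"ty":0,"tz":0,"gripper":1},{"wx":0,"wy":0,"wz":0,"tx":0,"ty":0,"tz":0,"gripper":1},{"wx":0,"wy":0,"wz":0,"tx":0,"ty":0,"tz":0,"gripper":1}]'
python3 -c "
from h import *
go(.5985,-.0666,.11,170)"
```

```text
time_s: 5.58
tool_pos: [0.5328, 0.1002, 0.0253]
tool_rot: [-179.9, -0.2, 169.8]
force: [-5.8, -1.0, 13.5]
grip_width: 0.0478
grasp_force: 15.0
time_s: 5.75
tool_pos: [0.5329, 0.1002, 0.0253]
tool_rot: [-179.9, -0.1, 169.8]
force: [-3.8, -0.8, 5.3]
grip_width: 0.0477
grasp_force: 15.0
time_s: 6.17
tool_pos: [0.5338, 0.1006, 0.0252]
tool_rot: [-180.0, -0.0, 169.8]
force: [-0.2, -0.8, -0.2]
grip_width: 0.0666
grasp_force: 0.0
pos [0.5338 0.1006 0.0252] [-180.    -0.   169.8] w [-0.  -0.  -0.2] t [ -93.4 -153.1  -84.7] F [-0.2 -0.8 -0.2] grip 0.0666 0.0 time 6.1667
```

```bash
python3 -m creep '[{"wx":0,"wy":0,"wz":0,"tx":0,"ty":0,"tz":-5,"gripper":1},{"wx":0,"wy":0,"wz":0,"tx":0,"ty":0,"tz":-25,"gripper":1},{"wx":0,"wy":0,"wz":0,"tx":0,"ty":0,"tz":-55,"gripper":1},{"wx":0,"wy":0,"wz":0,"tx":0,"ty":0,"tz":-85,"gripper":1},{"wx":0,"wy":0,"wz":0,"tx":-15,"ty":-25,"tz":-95,"gripper":1}]'
python3 -m creep '[{"wx":0,"wy":0,"wz":0,"tx":-19,"ty":-32,"tz":0,"gripper":1},{"wx":0,"wy":0,"wz":0,"tx":-38,"ty":-64,"tz":0,"gripper":1},{"wx":0,"wy":0,"wz":0,"tx":-57,"ty":-95,"tz":0,"gripper":1},{"wx":0,"wy":0,"wz":0,"tx":-72,"ty":-119,"tz":0,"gripper":1},{"wx":0,"wy":0,"wz":0,"tx":-78,"ty":-128,"tz":0,"gripper":1}]'
python3 -m creep '[{"wx":0,"wy":0,"wz":0,"tx":0,"ty":0,"tz":10,"gripper":1},{"wx":0,"wy":0,"wz":0,"tx":0,"ty":0,"tz":10,"gripper":1},{"wx":0,"wy":0,"wz":0,"tx":0,"ty":0,"tz":10,"gripper":1}]'
python3 - <<'E'
from h import *
go(.5985,-.0666,.022,170)
cap('wrist','w4.png')
E
```

```text
time_s: 6.58
tool_pos: [0.5452, 0.0801, 0.125]
tool_rot: [179.6, 0.2, 170.3]
force: [1.5, 0.7, -0.2]
grip_width: 0.0863
grasp_force: 0.0
time_s: 7.0
tool_pos: [0.5989, -0.0726, 0.1213]
tool_rot: [-179.8, 0.1, 169.4]
force: [0.6, -0.0, 0.4]
grip_width: 0.0865
grasp_force: 0.0
time_s: 7.25
tool_pos: [0.597, -0.0637, 0.1092]
tool_rot: [179.9, -0.2, 169.9]
force: [0.1, 0.9, 0.1]
grip_width: 0.087
grasp_force: 0.0
pos [ 0.597  -0.0637  0.1092] [179.9  -0.2 169.9] w [ 0.1 -0.2 -0.1] t [-2.3 -2.7 87.2] F [0.1 0.9 0.1] grip 0.087 0.0 time 7.25
```

View pics/w4.png

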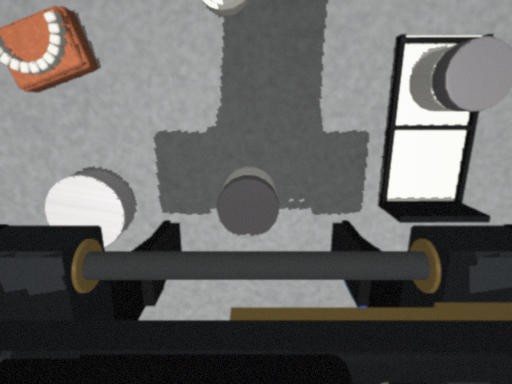

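The old jar stands in the front bay (px 470,75) and the back bay is empty. The new jar is between the fingers at (248,200), and the tin is clear on the left.

```bash
python3 -m creep '[{"wx":0,"wy":0,"wz":0,"tx":-2,"ty":-3,"tz":15,"gripper":1},{"wx":0,"wy":0,"wz":0,"tx":-2,"ty":-3,"tz":40,"gripper":1},{"wx":0,"wy":0,"wz":0,"tx":-2,"ty":-3,"tz":65,"gripper":1},{"wx":0,"wy":0,"wz":0,"tx":-2,"ty":-3,"tz":85,"gripper":1},{"wx":0,"wy":0,"wz":0,"tx":-2,"ty":-3,"tz":87,"gripper":1}]'
python3 -m creep '[{"wx":0,"wy":0,"wz":0,"tx":0,"ty":0,"tz":0,"gripper":-0.2},{"wx":0,"wy":0,"wz":0,"tx":0,"ty":0,"tz":0,"gripper":-0.4},{"wx":0,"wy":0,"wz":0,"tx":0,"ty":0,"tz":0,"gripper":-0.6},{"wx":0,"wy":0,"wz":0,"tx":0,"ty":0,"tz":0,"gripper":-0.6},{"wx":0,"wy":0,"wz":0,"tx":0,"ty":0,"tz":0,"gripper":-0.6}]' 15
python3 -m creep '[{"wx":0,"wy":0,"wz":0,"tx":0,"ty":0,"tz":0,"gripper":-0.6},{"wx":0,"wy":0,"wz":0,"tx":0,"ty":0,"tz":0,"gripper":-0.6},{"wx":0,"wy":0,"wz":0,"tx":0,"ty":0,"tz":0,"gripper":-0.6},{"wx":0,"wy":0,"wz":0,"tx":0,"ty":0,"tz":0,"gripper":-0.6}]' 15
python3 -m creep '[{"wx":0,"wy":0,"wz":0,"tx":0,"ty":0,"tz":-8,"gripper":-0.6},{"wx":0,"wy":0,"wz":0,"tx":0,"ty":0,"tz":-30,"gripper":-0.6},{"wx":0,"wy":0,"wz":0,"tx":0,"ty":0,"tz":-60,"gripper":-0.6},{"wx":0,"wy":0,"wz":0,"tx":0,"ty":0,"tz":-85,"gripper":-0.6},{"wx":0,"wy":0,"wz":0,"tx":0,"ty":0,"tz":-90,"gripper":-0.6}]' 15
python3 -c "
from h import *
go(.6009,.0890,.07,170)"
```

```text
time_s: 7.72
tool_pos: [0.5963, -0.0669, 0.0197]
tool_rot: [-180.0, -0.4, 170.0]
force: [-1.2, 0.2, -0.4]
grip_width: 0.0871
grasp_force: 0.0
time_s: 8.13
tool_pos: [0.6004, -0.0697, 0.0249]
tool_rot: [180.0, 0.1, 169.8]
force: [0.1, 0.4, 0.3]
grip_width: 0.0614
grasp_force: 0.0
time_s: 8.47
tool_pos: [0.5998, -0.0698, 0.024]
tool_rot: [180.0, 0.0, 169.8]
force: [-2.0, 0.3, 2.8]
grip_width: 0.0478
grasp_force: 15.0
time_s: 8.88
tool_pos: [0.6023, -0.0703, 0.1185]
tool_rot: [179.9, 0.4, 169.8]
force: [1.0, -0.2, -1.0]
grip_width: 0.0478
grasp_force: 15.0
pos [ 0.6023 -0.0703  0.1185] [179.9   0.4 169.8] w [ 0.1  0.4 -0.2] t [ 30.  156.5  48.5] F [ 1.  -0.2 -1. ] grip 0.0478 15.0 time 8.8833
```

```bash
python3 -m creep '[{"wx":0,"wy":0,"wz":0,"tx":5,"ty":25,"tz":0,"gripper":-0.6},{"wx":0,"wy":0,"wz":0,"tx":12,"ty":63,"tz":0,"gripper":-0.6},{"wx":0,"wy":0,"wz":0,"tx":19,"ty":101,"tz":0,"gripper":-0.6},{"wx":0,"wy":0,"wz":0,"tx":26,"ty":136,"tz":0,"gripper":-0.6},{"wx":0,"wy":0,"wz":0,"tx":30,"ty":156,"tz":0,"gripper":-0.6}]'
python3 -m creep '[{"wx":0,"wy":0,"wz":0,"tx":0,"ty":0,"tz":10,"gripper":-0.6},{"wx":0,"wy":0,"wz":0,"tx":0,"ty":0,"tz":20,"gripper":-0.6},{"wx":0,"wy":0,"wz":0,"tx":0,"ty":0,"tz":30,"gripper":-0.6},{"wx":0,"wy":0,"wz":0,"tx":0,"ty":0,"tz":30,"gripper":-0.6},{"wx":0,"wy":0,"wz":0,"tx":0,"ty":0,"tz":30,"gripper":-0.6}]'
python3 - <<'E'
from h import *
go(.6015,.0890,.028,170)
cap('wrist','w5.png')
E
```

```text
time_s: 9.3
tool_pos: [0.5966, 0.0951, 0.1129]
tool_rot: [179.9, -0.1, 170.1]
force: [0.1, 0.1, -0.8]
grip_width: 0.0479
grasp_force: 15.0
time_s: 9.72
tool_pos: [0.5969, 0.087, 0.0823]
tool_rot: [-179.9, -0.1, 169.6]
force: [0.1, 0.3, -1.0]
grip_width: 0.0476
grasp_force: 15.0
pos [0.5969 0.087  0.0823] [-1.799e+02 -1.000e-01  1.696e+02] w [-0.1 -0.1 -0.4] t [-4.3  2.9 54.3] F [ 0.1  0.3 -1. ] grip 0.0476 15.0 time 9.7167
```

View pics/w5.png

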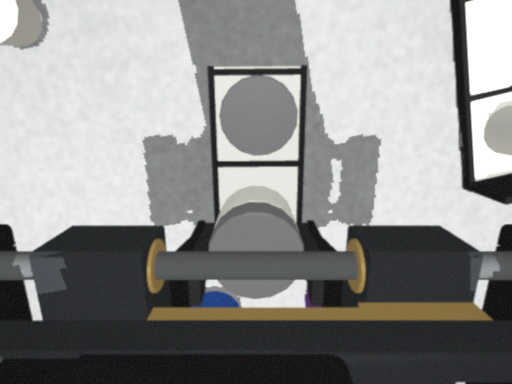

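The old jar is centred in the front bay (258,115). The held jar is in line with the tray (jar x 257, bay x 258). I'll lower and release.

```bash
python3 -m creep '[{"wx":0,"wy":0,"wz":0,"tx":-4,"ty":1,"tz":10,"gripper":-0.6},{"wx":0,"wy":0,"wz":0,"tx":-4,"ty":1,"tz":25,"gripper":-0.6},{"wx":0,"wy":0,"wz":0,"tx":-4,"ty":1,"tz":40,"gripper":-0.6},{"wx":0,"wy":0,"wz":0,"tx":-4,"ty":1,"tz":49,"gripper":-0.6},{"wx":0,"wy":0,"wz":0,"tx":-4,"ty":1,"tz":53,"gripper":-0.6}]' 15
python3 -m creep '[{"wx":0,"wy":0,"wz":0,"tx":0,"ty":0,"tz":1,"gripper":-0.6},{"wx":0,"wy":0,"wz":0,"tx":0,"ty":0,"tz":1,"gripper":-0.6},{"wx":0,"wy":0,"wz":0,"tx":0,"ty":0,"tz":1,"gripper":-0.6}]'
python3 -c "
from h import *
go(.6015,.0890,.028,170)"
```

```text
time_s: 10.18
tool_pos: [0.601, 0.0888, 0.0288]
tool_rot: [-179.9, -0.1, 169.7]
force: [0.2, 0.1, -0.9]
grip_width: 0.0478
grasp_force: 15.0
time_s: 10.43
tool_pos: [0.6026, 0.0894, 0.0304]
tool_rot: [180.0, 0.1, 169.8]
force: [0.5, 0.1, -0.8]
grip_width: 0.0476
grasp_force: 15.0
pos [0.6026 0.0894 0.0304] [1.800e+02 1.000e-01 1.698e+02] w [ 0.   0.1 -0.2] t [ 1.  -0.6  2.4] F [ 0.5  0.1 -0.8] grip 0.0476 15.0 time 10.4333
```

Still about 2 mm above the floor. I'll lower the rest, release and retreat.

```bash
python3 -m creep '[{"wx":0,"wy":0,"wz":0,"tx":0,"ty":0,"tz":1,"gripper":-0.6},{"wx":0,"wy":0,"wz":0,"tx":0,"ty":0,"tz":2,"gripper":-0.6},{"wx":0,"wy":0,"wz":0,"tx":0,"ty":0,"tz":3,"gripper":-0.6},{"wx":0,"wy":0,"wz":0,"tx":0,"ty":0,"tz":3,"gripper":-0.6},{"wx":0,"wy":0,"wz":0,"tx":0,"ty":0,"tz":3,"gripper":-0.6}]'
python3 -m creep '[{"wx":0,"wy":0,"wz":0,"tx":0,"ty":0,"tz":0,"gripper":0.1},{"wx":0,"wy":0,"wz":0,"tx":0,"ty":0,"tz":0,"gripper":0.3},{"wx":0,"wy":0,"wz":0,"tx":0,"ty":0,"tz":0,"gripper":1},{"wx":0,"wy":0,"wz":0,"tx":0,"ty":0,"tz":0,"gripper":1},{"wx":0,"wy":0,"wz":0,"tx":0,"ty":0,"tz":0,"gripper":1}]'
python3 -m creep '[{"wx":0,"wy":0,"wz":0,"tx":0,"ty":0,"tz":-5,"gripper":1},{"wx":0,"wy":0,"wz":0,"tx":0,"ty":0,"tz":-25,"gripper":1},{"wx":0,"wy":0,"wz":0,"tx":0,"ty":0,"tz":-60,"gripper":1},{"wx":0,"wy":0,"wz":0,"tx":0,"ty":0,"tz":-95,"gripper":1},{"wx":0,"wy":0,"wz":0,"tx":0,"ty":0,"tz":-115,"gripper":1}]'
python3 -c "
from h import *
go(.575,.2897,.14,183)"
```

```text
time_s: 10.85
tool_pos: [0.6025, 0.0896, 0.028]
tool_rot: [179.9, 0.1, 169.8]
force: [-2.2, -0.2, 5.3]
grip_width: 0.0476
grasp_force: 15.0
time_s: 11.27
tool_pos: [0.6018, 0.0894, 0.0265]
tool_rot: [180.0, 0.0, 169.8]
force: [-0.3, 0.1, 0.4]
grip_width: 0.0665
grasp_force: 0.0
time_s: 11.68
tool_pos: [0.6035, 0.0893, 0.1457]
tool_rot: [179.9, 0.2, 169.8]
force: [1.5, 0.2, 0.3]
grip_width: 0.0865
grasp_force: 0.0
pos [0.6035 0.0893 0.1457] [179.9   0.2 169.8] w [  0.1   0.3 -13.2] t [ 63.7 192.2   5.8] F [1.5 0.2 0.3] grip 0.0865 0.0 time 11.6833
```

```bash
python3 -m creep '[{"wx":0,"wy":0,"wz":-2,"tx":10,"ty":30,"tz":0,"gripper":1},{"wx":0,"wy":0,"wz":-6,"tx":22,"ty":68,"tz":0,"gripper":1},{"wx":0,"wy":0,"wz":-10,"tx":35,"ty":106,"tz":0,"gripper":1},{"wx":0,"wy":0,"wz":-13,"tx":48,"ty":144,"tz":0,"gripper":1},{"wx":0,"wy":0,"wz":-13,"tx":58,"ty":175,"tz":0,"gripper":1}]'
python3 -m creep '[{"wx":0,"wy":0,"wz":0,"tx":2,"ty":16,"tz":0,"gripper":1},{"wx":0,"wy":0,"wz":0,"tx":2,"ty":18,"tz":0,"gripper":1},{"wx":0,"wy":0,"wz":0,"tx":2,"ty":18,"tz":0,"gripper":1},{"wx":0,"wy":0,"wz":0,"tx":2,"ty":18,"tz":0,"gripper":1}]'
python3 - <<'E'
from h import *
go(.575,.2897,.034,183)
cap('wrist','w6.png')
E
```

```text
time_s: 12.1
tool_pos: [0.5746, 0.2756, 0.1421]
tool_rot: [179.9, 0.0, -177.0]
force: [0.6, 0.9, 1.0]
grip_width: 0.0871
grasp_force: 0.0
time_s: 12.43
tool_pos: [0.5738, 0.287, 0.1416]
tool_rot: [-179.9, 0.0, -177.4]
force: [-0.4, -0.1, -0.3]
grip_width: 0.0871
grasp_force: 0.0
pos [0.5738 0.287  0.1416] [-179.9    0.  -177.4] w [-0.1  0.  -0.4] t [ -1.2   2.8 107.6] F [-0.4 -0.1 -0.3] grip 0.0871 0.0 time 12.4333
```

View pics/w6.png

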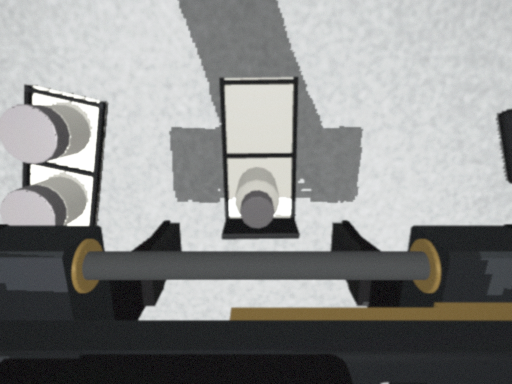

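Both jars stand in their bays (left of frame). The bottle cap is at (258,208), centred between the fingers, with the tray square to the tool. I'll descend and grip.

```bash
python3 -m creep '[{"wx":0,"wy":0,"wz":0,"tx":-1,"ty":1,"tz":15,"gripper":1},{"wx":0,"wy":0,"wz":0,"tx":-1,"ty":1,"tz":45,"gripper":1},{"wx":0,"wy":0,"wz":0,"tx":-1,"ty":1,"tz":75,"gripper":1},{"wx":0,"wy":0,"wz":0,"tx":-1,"ty":1,"tz":98,"gripper":1},{"wx":0,"wy":0,"wz":0,"tx":-1,"ty":1,"tz":110,"gripper":1}]'
python3 -m creep '[{"wx":0,"wy":0,"wz":0,"tx":0,"ty":0,"tz":0,"gripper":-0.2},{"wx":0,"wy":0,"wz":0,"tx":0,"ty":0,"tz":0,"gripper":-0.5},{"wx":0,"wy":0,"wz":0,"tx":0,"ty":0,"tz":0,"gripper":-0.8},{"wx":0,"wy":0,"wz":0,"tx":0,"ty":0,"tz":0,"gripper":-0.8},{"wx":0,"wy":0,"wz":0,"tx":0,"ty":0,"tz":0,"gripper":-0.8}]' 12
python3 -m creep '[{"wx":0,"wy":0,"wz":0,"tx":0,"ty":0,"tz":0,"gripper":-0.8},{"wx":0,"wy":0,"wz":0,"tx":0,"ty":0,"tz":0,"gripper":-0.8},{"wx":0,"wy":0,"wz":0,"tx":0,"ty":0,"tz":0,"gripper":-0.8},{"wx":0,"wy":0,"wz":0,"tx":0,"ty":0,"tz":0,"gripper":-0.8},{"wx":0,"wy":0,"wz":0,"tx":0,"ty":0,"tz":0,"gripper":-0.8}]' 12
python3 -c "
from h import *
go(.5122,.2885,.03,183)"
```

```text
time_s: 12.9
tool_pos: [0.5729, 0.287, 0.0285]
tool_rot: [-179.8, -0.2, -177.4]
force: [-0.7, -0.6, 0.5]
grip_width: 0.0869
grasp_force: 0.0
time_s: 13.32
tool_pos: [0.5751, 0.2913, 0.0334]
tool_rot: [179.9, 0.2, -177.2]
force: [0.9, -0.5, -0.1]
grip_width: 0.0613
grasp_force: 0.0
time_s: 13.73
tool_pos: [0.5741, 0.2905, 0.0319]
tool_rot: [-180.0, 0.0, -177.2]
force: [-0.5, -1.1, 2.2]
grip_width: 0.0375
grasp_force: 12.0
pos [0.5741 0.2905 0.0319] [-180.     0.  -177.2] w [-0.   0.  -0.2] t [62.   1.   1.9] F [-0.5 -1.1  2.2] grip 0.0375 12.0 time 13.7333
```

```bash
python3 -m creep '[{"wx":0,"wy":0,"wz":0,"tx":0,"ty":0,"tz":-8,"gripper":-0.8},{"wx":0,"wy":0,"wz":0,"tx":0,"ty":0,"tz":-20,"gripper":-0.8},{"wx":0,"wy":0,"wz":0,"tx":0,"ty":0,"tz":-30,"gripper":-0.8},{"wx":0,"wy":0,"wz":0,"tx":0,"ty":0,"tz":-30,"gripper":-0.8},{"wx":0,"wy":0,"wz":0,"tx":10,"ty":0,"tz":-30,"gripper":-0.8}]' 12
python3 -m creep '[{"wx":0,"wy":0,"wz":0,"tx":15,"ty":0,"tz":0,"gripper":-0.8},{"wx":0,"wy":0,"wz":0,"tx":32,"ty":0,"tz":0,"gripper":-0.8},{"wx":0,"wy":0,"wz":0,"tx":46,"ty":0,"tz":0,"gripper":-0.8},{"wx":0,"wy":0,"wz":0,"tx":52,"ty":0,"tz":0,"gripper":-0.8},{"wx":0,"wy":0,"wz":0,"tx":52,"ty":0,"tz":0,"gripper":-0.8}]'
python3 -m creep '[{"wx":0,"wy":0,"wz":0,"tx":0,"ty":0,"tz":0,"gripper":-0.8},{"wx":0,"wy":0,"wz":0,"tx":0,"ty":0,"tz":0,"gripper":-0.8},{"wx":0,"wy":0,"wz":0,"tx":0,"ty":0,"tz":0,"gripper":-0.8}]'
python3 - <<'E'
from h import *
go(.5122,.2885,.032,183)
cap('wrist','w7.png')
E
```

```text
time_s: 14.15
tool_pos: [0.5662, 0.2905, 0.0632]
tool_rot: [179.9, 0.2, -177.3]
force: [-0.8, 0.3, -0.0]
grip_width: 0.0374
grasp_force: 12.0
time_s: 14.57
tool_pos: [0.5098, 0.2881, 0.0613]
tool_rot: [180.0, -0.1, -177.1]
force: [-0.4, -0.0, -1.4]
grip_width: 0.0375
grasp_force: 12.0
time_s: 14.82
tool_pos: [0.5129, 0.2876, 0.0617]
tool_rot: [-180.0, 0.0, -177.3]
force: [0.4, 0.4, -1.0]
grip_width: 0.0379
grasp_force: 12.0
pos [0.5129 0.2876 0.0617] [-180.     0.  -177.3] w [-0.   0.  -0.3] t [ 0.7  0.9 29.7] F [ 0.4  0.4 -1. ] grip 0.0379 12.0 time 14.8167
```

View pics/w7.png

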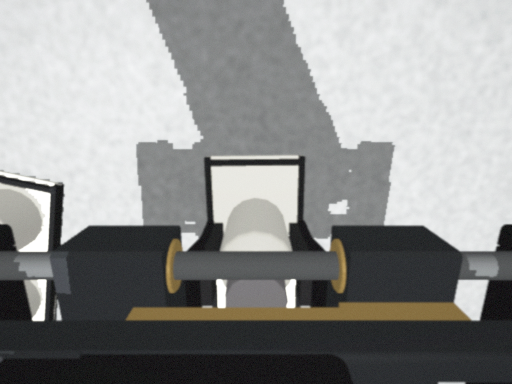

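The bottle is upright and laterally centred over the front bay (bottle x 256, bay 207–304). I'll lower, release and retreat.

```bash
python3 -m creep '[{"wx":0,"wy":0,"wz":0,"tx":0,"ty":0,"tz":8,"gripper":-0.8},{"wx":0,"wy":0,"wz":0,"tx":0,"ty":0,"tz":18,"gripper":-0.8},{"wx":0,"wy":0,"wz":0,"tx":0,"ty":0,"tz":25,"gripper":-0.8},{"wx":0,"wy":0,"wz":0,"tx":0,"ty":0,"tz":29,"gripper":-0.8},{"wx":0,"wy":0,"wz":0,"tx":0,"ty":0,"tz":30,"gripper":-0.8}]' 12
python3 -m creep '[{"wx":0,"wy":0,"wz":0,"tx":0,"ty":0,"tz":0,"gripper":-0.8},{"wx":0,"wy":0,"wz":0,"tx":0,"ty":0,"tz":0,"gripper":-0.8},{"wx":0,"wy":0,"wz":0,"tx":0,"ty":0,"tz":0,"gripper":-0.8},{"wx":0,"wy":0,"wz":0,"tx":0,"ty":0,"tz":0,"gripper":-0.8}]'
python3 -c "
from h import *
go(.5122,.2885,.032,183)"
```

```text
time_s: 15.28
tool_pos: [0.5114, 0.2871, 0.0312]
tool_rot: [-179.9, -0.1, -177.2]
force: [-4.7, -2.4, 9.6]
grip_width: 0.0378
grasp_force: 12.0
time_s: 15.62
tool_pos: [0.5121, 0.2879, 0.0312]
tool_rot: [180.0, 0.0, -177.2]
force: [-0.0, -0.4, -0.4]
grip_width: 0.0371
grasp_force: 12.0
pos [0.5121 0.2879 0.0312] [ 180.     0.  -177.2] w [ 0.   0.  -0.2] t [-0.2  0.6 -0.8] F [-0.  -0.4 -0.4] grip 0.0371 12.0 time 15.6167
```

```bash
python3 -m creep '[{"wx":0,"wy":0,"wz":0,"tx":0,"ty":0,"tz":0,"gripper":-0.1},{"wx":0,"wy":0,"wz":0,"tx":0,"ty":0,"tz":0,"gripper":0.2},{"wx":0,"wy":0,"wz":0,"tx":0,"ty":0,"tz":0,"gripper":1},{"wx":0,"wy":0,"wz":0,"tx":0,"ty":0,"tz":0,"gripper":1},{"wx":0,"wy":0,"wz":0,"tx":0,"ty":0,"tz":0,"gripper":1}]'
python3 -m creep '[{"wx":0,"wy":0,"wz":0,"tx":0,"ty":0,"tz":-10,"gripper":1},{"wx":0,"wy":0,"wz":0,"tx":0,"ty":0,"tz":-35,"gripper":1},{"wx":0,"wy":0,"wz":0,"tx":0,"ty":0,"tz":-70,"gripper":1},{"wx":0,"wy":0,"wz":0,"tx":0,"ty":0,"tz":-105,"gripper":1},{"wx":0,"wy":0,"wz":0,"tx":0,"ty":0,"tz":-130,"gripper":1}]'
python3 -c "
from h import *
go(.6063,-.3465,.14,180)"
```

```text
time_s: 16.03
tool_pos: [0.5121, 0.288, 0.0316]
tool_rot: [180.0, 0.0, -177.2]
force: [0.0, 0.1, -0.5]
grip_width: 0.058
grasp_force: 0.0
time_s: 16.45
tool_pos: [0.513, 0.2882, 0.1657]
tool_rot: [179.9, 0.2, -177.2]
force: [0.4, 0.7, 1.3]
grip_width: 0.0852
grasp_force: 0.0
pos [0.513  0.2882 0.1657] [ 179.9    0.2 -177.2] w [0.1 0.2 2.8] t [ -62.6 -638.5   24.5] F [0.4 0.7 1.3] grip 0.0852 0.0 time 16.45
```

```bash
python3 -m creep '[{"wx":0,"wy":0,"wz":0,"tx":-3,"ty":-30,"tz":0,"gripper":1},{"wx":0,"wy":0,"wz":0,"tx":-7,"ty":-70,"tz":0,"gripper":1},{"wx":0,"wy":0,"wz":0,"tx":-11,"ty":-110,"tz":0,"gripper":1},{"wx":0,"wy":0,"wz":0,"tx":-15,"ty":-150,"tz":0,"gripper":1},{"wx":0,"wy":0,"wz":0,"tx":-19,"ty":-190,"tz":0,"gripper":1}]'
python3 -m creep '[{"wx":0,"wy":0,"wz":0,"tx":-4,"ty":-40,"tz":0,"gripper":1},{"wx":0,"wy":0,"wz":0,"tx":-8,"ty":-80,"tz":0,"gripper":1},{"wx":0,"wy":0,"wz":0,"tx":-12,"ty":-120,"tz":0,"gripper":1},{"wx":0,"wy":0,"wz":0,"tx":-16,"ty":-160,"tz":0,"gripper":1},{"wx":0,"wy":0,"wz":0,"tx":-20,"ty":-200,"tz":0,"gripper":1}]'
python3 -m creep '[{"wx":0,"wy":0,"wz":0,"tx":-4,"ty":-40,"tz":0,"gripper":1},{"wx":0,"wy":0,"wz":0,"tx":-8,"ty":-80,"tz":0,"gripper":1},{"wx":0,"wy":0,"wz":0,"tx":-12,"ty":-115,"tz":0,"gripper":1},{"wx":0,"wy":0,"wz":0,"tx":-14,"ty":-140,"tz":0,"gripper":1},{"wx":0,"wy":0,"wz":0,"tx":-15,"ty":-150,"tz":0,"gripper":1}]'
python3 -c "
from h import *
go(.6063,-.3465,.14,180);print(get_obs()['qpos'])"
```

```text
time_s: 16.87
tool_pos: [0.5403, 0.0972, 0.1627]
tool_rot: [180.0, 0.1, -177.2]
force: [1.1, -0.4, -0.2]
grip_width: 0.087
grasp_force: 0.0
time_s: 17.28
tool_pos: [0.57, -0.1017, 0.1628]
tool_rot: [180.0, 0.1, -177.2]
force: [0.3, -0.5, -0.4]
grip_width: 0.0871
grasp_force: 0.0
time_s: 17.7
tool_pos: [0.5911, -0.2547, 0.1626]
tool_rot: [-179.8, 0.0, -177.6]
force: [-0.2, -0.6, 0.3]
grip_width: 0.0875
grasp_force: 0.0
pos [ 0.5911 -0.2547  0.1626] [-179.8    0.  -177.6] w [-0.2  0.   2.4] t [-11.3 -92.3  22.9] F [-0.2 -0.6  0.3] grip 0.0875 0.0 time 17.7
[ -8.4049156   22.24964017  37.57015369  89.95822156 -13.85078856
  72.44684987 123.705172  ]
```

```bash
python3 -m creep '[{"wx":0,"wy":0,"wz":0,"tx":-4,"ty":-30,"tz":5,"gripper":1},{"wx":0,"wy":0,"wz":0,"tx":-8,"ty":-65,"tz":15,"gripper":1},{"wx":0,"wy":0,"wz":0,"tx":-11,"ty":-88,"tz":22,"gripper":1},{"wx":0,"wy":0,"wz":0,"tx":-11,"ty":-92,"tz":22,"gripper":1},{"wx":0,"wy":0,"wz":0,"tx":-11,"ty":-92,"tz":22,"gripper":1}]'
python3 -m creep '[{"wx":0,"wy":0,"wz":0,"tx":0,"ty":0,"tz":0,"gripper":1},{"wx":0,"wy":0,"wz":0,"tx":0,"ty":0,"tz":0,"gripper":1},{"wx":0,"wy":0,"wz":0,"tx":0,"ty":0,"tz":0,"gripper":1}]'
python3 - <<'E'
from h import *
go(.6063,-.3465,.030,180)
cap('wrist','w8.png')
E
```

```text
time_s: 18.12
tool_pos: [0.6067, -0.3415, 0.1392]
tool_rot: [180.0, -0.1, -177.4]
force: [-0.6, -0.2, 1.1]
grip_width: 0.0871
grasp_force: 0.0
time_s: 18.37
tool_pos: [0.6086, -0.3379, 0.1402]
tool_rot: [179.9, 0.1, -177.1]
force: [-1.1, 0.7, -0.0]
grip_width: 0.087
grasp_force: 0.0
pos [ 0.6086 -0.3379  0.1402] [ 1.799e+02  1.000e-01 -1.771e+02] w [0.1 0.1 2.9] t [  2.9  -8.6 110.2] F [-1.1  0.7 -0. ] grip 0.087 0.0 time 18.3667
```

View pics/w8.png

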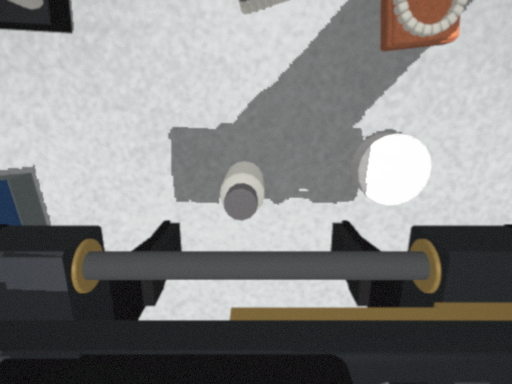

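The new bottle's cap is at (241,200), about 9 mm left of centre as computed. The tin at (395,170) is clear of the fingers.

```bash
python3 -m creep '[{"wx":0,"wy":0,"wz":0,"tx":3,"ty":-9,"tz":10,"gripper":1},{"wx":0,"wy":0,"wz":0,"tx":3,"ty":-9,"tz":40,"gripper":1},{"wx":0,"wy":0,"wz":0,"tx":3,"ty":-9,"tz":72,"gripper":1},{"wx":0,"wy":0,"wz":0,"tx":3,"ty":-9,"tz":98,"gripper":1},{"wx":0,"wy":0,"wz":0,"tx":3,"ty":-9,"tz":110,"gripper":1}]'
python3 -m creep '[{"wx":0,"wy":0,"wz":0,"tx":0,"ty":0,"tz":0,"gripper":-0.2},{"wx":0,"wy":0,"wz":0,"tx":0,"ty":0,"tz":0,"gripper":-0.5},{"wx":0,"wy":0,"wz":0,"tx":0,"ty":0,"tz":0,"gripper":-0.8},{"wx":0,"wy":0,"wz":0,"tx":0,"ty":0,"tz":0,"gripper":-0.8},{"wx":0,"wy":0,"wz":0,"tx":0,"ty":0,"tz":0,"gripper":-0.8}]' 12
python3 -m creep '[{"wx":0,"wy":0,"wz":0,"tx":0,"ty":0,"tz":0,"gripper":-0.8},{"wx":0,"wy":0,"wz":0,"tx":0,"ty":0,"tz":0,"gripper":-0.8},{"wx":0,"wy":0,"wz":0,"tx":0,"ty":0,"tz":0,"gripper":-0.8},{"wx":0,"wy":0,"wz":0,"tx":0,"ty":0,"tz":0,"gripper":-0.8},{"wx":0,"wy":0,"wz":0,"tx":0,"ty":0,"tz":0,"gripper":-0.8}]' 15
python3 -c "
from h import *
go(.58,.2912,.17,183)"
```

```text
time_s: 18.83
tool_pos: [0.6024, -0.348, 0.0249]
tool_rot: [179.8, -0.3, -177.2]
force: [-0.3, 0.5, 0.5]
grip_width: 0.087
grasp_force: 0.0
time_s: 19.25
tool_pos: [0.606, -0.3502, 0.0315]
tool_rot: [-179.9, 0.2, -177.2]
force: [0.1, -0.0, 0.1]
grip_width: 0.0614
grasp_force: 0.0
time_s: 19.67
tool_pos: [0.6051, -0.3494, 0.0298]
tool_rot: [-180.0, 0.0, -177.2]
force: [0.4, -0.4, 1.2]
grip_width: 0.0374
grasp_force: 15.0
pos [ 0.6051 -0.3494  0.0298] [-180.     0.  -177.2] w [-0.   0.  -0.2] t [  -6.1  641.1 -140.2] F [ 0.4 -0.4  1.2] grip 0.0374 15.0 time 19.6667
```

```bash
python3 -m creep '[{"wx":0,"wy":0,"wz":0,"tx":0,"ty":0,"tz":-10,"gripper":-0.8},{"wx":0,"wy":0,"wz":0,"tx":0,"ty":0,"tz":-35,"gripper":-0.8},{"wx":0,"wy":0,"wz":0,"tx":0,"ty":0,"tz":-70,"gripper":-0.8},{"wx":0,"wy":0,"wz":0,"tx":0,"ty":5,"tz":-105,"gripper":-0.8},{"wx":0,"wy":0,"wz":0,"tx":0,"ty":20,"tz":-130,"gripper":-0.8}]'
python3 -m creep '[{"wx":0,"wy":0,"wz":0,"tx":0,"ty":30,"tz":-5,"gripper":-0.8},{"wx":0,"wy":0,"wz":0,"tx":0,"ty":65,"tz":-10,"gripper":-0.8},{"wx":0,"wy":0,"wz":0,"tx":0,"ty":102,"tz":-10,"gripper":-0.8},{"wx":0,"wy":0,"wz":0,"tx":-2,"ty":140,"tz":-10,"gripper":-0.8},{"wx":0,"wy":0,"wz":0,"tx":-2,"ty":178,"tz":-10,"gripper":-0.8}]'
python3 -m creep '[{"wx":0,"wy":0,"wz":0,"tx":0,"ty":38,"tz":0,"gripper":-0.8},{"wx":0,"wy":0,"wz":0,"tx":0,"ty":76,"tz":0,"gripper":-0.8},{"wx":0,"wy":0,"wz":0,"tx":0,"ty":114,"tz":0,"gripper":-0.8},{"wx":0,"wy":0,"wz":0,"tx":-2,"ty":152,"tz":0,"gripper":-0.8},{"wx":0,"wy":0,"wz":0,"tx":-2,"ty":190,"tz":0,"gripper":-0.8}]'
python3 -m creep '[{"wx":0,"wy":0,"wz":0,"tx":0,"ty":38,"tz":0,"gripper":-0.8},{"wx":0,"wy":0,"wz":0,"tx":0,"ty":76,"tz":0,"gripper":-0.8},{"wx":0,"wy":0,"wz":0,"tx":0,"ty":112,"tz":0,"gripper":-0.8},{"wx":0,"wy":0,"wz":0,"tx":-1,"ty":140,"tz":0,"gripper":-0.8},{"wx":0,"wy":0,"wz":0,"tx":-2,"ty":160,"tz":0,"gripper":-0.8}]'
python3 -c "
from h import *
go(.579,.2912,.1,183)"
```

```text
time_s: 20.08
tool_pos: [0.6034, -0.333, 0.1634]
tool_rot: [-179.8, 0.1, -177.4]
force: [-0.7, -1.1, 0.0]
grip_width: 0.0376
grasp_force: 15.0
time_s: 20.5
tool_pos: [0.5971, -0.15, 0.1702]
tool_rot: [180.0, 0.0, -177.3]
force: [-0.2, -0.1, -0.8]
grip_width: 0.0371
grasp_force: 15.0
time_s: 20.92
tool_pos: [0.5898, 0.04, 0.1703]
tool_rot: [180.0, 0.0, -177.2]
force: [0.3, 0.5, -1.5]
grip_width: 0.0373
grasp_force: 15.0
time_s: 21.33
tool_pos: [0.5833, 0.2025, 0.1699]
tool_rot: [179.9, -0.0, -177.0]
force: [0.4, 0.3, -1.2]
grip_width: 0.0377
grasp_force: 15.0
pos [0.5833 0.2025 0.1699] [ 179.9   -0.  -177. ] w [ 0.1 -0.   0. ] t [-0.4 88.7 70.1] F [ 0.4  0.3 -1.2] grip 0.0377 15.0 time 21.3333
```

```bash
python3 -m creep '[{"wx":0,"wy":0,"wz":0,"tx":0,"ty":35,"tz":0,"gripper":-0.8},{"wx":0,"wy":0,"wz":0,"tx":0,"ty":65,"tz":0,"gripper":-0.8},{"wx":0,"wy":0,"wz":0,"tx":0,"ty":84,"tz":20,"gripper":-0.8},{"wx":0,"wy":0,"wz":0,"tx":0,"ty":88,"tz":50,"gripper":-0.8},{"wx":0,"wy":0,"wz":0,"tx":0,"ty":88,"tz":80,"gripper":-0.8}]'
python3 -m creep '[{"wx":0,"wy":0,"wz":0,"tx":0,"ty":0,"tz":10,"gripper":-0.8},{"wx":0,"wy":0,"wz":0,"tx":0,"ty":0,"tz":12,"gripper":-0.8},{"wx":0,"wy":0,"wz":0,"tx":0,"ty":0,"tz":12,"gripper":-0.8},{"wx":0,"wy":0,"wz":0,"tx":0,"ty":0,"tz":12,"gripper":-0.8}]'
python3 - <<'E'
from h import *
go(.579,.2912,.034,183)
cap('wrist','w9.png')
E
```

```text
time_s: 21.75
tool_pos: [0.58, 0.2898, 0.09]
tool_rot: [179.9, 0.1, -177.0]
force: [-0.7, -0.8, -2.1]
grip_width: 0.0375
grasp_force: 15.0
time_s: 22.08
tool_pos: [0.5816, 0.2859, 0.0797]
tool_rot: [179.9, 0.2, -177.3]
force: [-0.1, 0.5, -1.0]
grip_width: 0.0377
grasp_force: 15.0
pos [0.5816 0.2859 0.0797] [ 179.9    0.2 -177.3] w [ 0.1  0.2 -0.3] t [ 2.5  5.3 45.7] F [-0.1  0.5 -1. ] grip 0.0377 15.0 time 22.0833
```

View pics/w9.png

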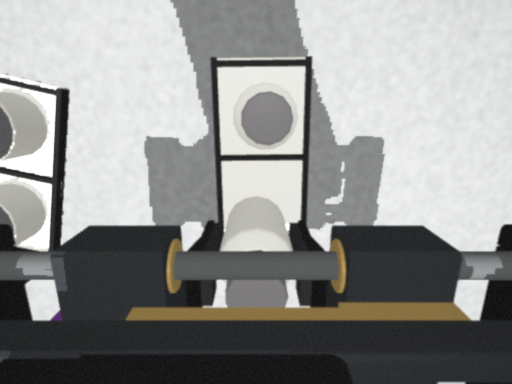

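The old bottle stands in the front bay (266,118). The held bottle is at x 256 and the bay centre is near 263, so I'll shift +5 mm in ty, +2 in tx, and lower 46.

```bash
python3 -m creep '[{"wx":0,"wy":0,"wz":0,"tx":2,"ty":4,"tz":8,"gripper":-0.8},{"wx":0,"wy":0,"wz":0,"tx":2,"ty":5,"tz":22,"gripper":-0.8},{"wx":0,"wy":0,"wz":0,"tx":2,"ty":5,"tz":34,"gripper":-0.8},{"wx":0,"wy":0,"wz":0,"tx":2,"ty":5,"tz":42,"gripper":-0.8},{"wx":0,"wy":0,"wz":0,"tx":2,"ty":5,"tz":46,"gripper":-0.8}]'
python3 -m creep '[{"wx":0,"wy":0,"wz":0,"tx":0,"ty":0,"tz":1,"gripper":-0.8},{"wx":0,"wy":0,"wz":0,"tx":0,"ty":0,"tz":2,"gripper":-0.8},{"wx":0,"wy":0,"wz":0,"tx":0,"ty":0,"tz":3,"gripper":-0.8},{"wx":0,"wy":0,"wz":0,"tx":0,"ty":0,"tz":3,"gripper":-0.8},{"wx":0,"wy":0,"wz":0,"tx":0,"ty":0,"tz":3,"gripper":-0.8}]'
python3 -c "
from h import *
go(.579,.2912,.034,183)"
```

```text
time_s: 22.55
tool_pos: [0.5773, 0.2908, 0.0318]
tool_rot: [-180.0, -0.1, -177.2]
force: [-7.0, -2.6, 22.5]
grip_width: 0.0373
grasp_force: 15.0
time_s: 22.97
tool_pos: [0.578, 0.2909, 0.0315]
tool_rot: [180.0, -0.0, -177.2]
force: [-6.7, -3.8, 19.9]
grip_width: 0.0373
grasp_force: 15.0
pos [0.578  0.2909 0.0315] [ 180.    -0.  -177.2] w [ 0.  -0.  -0.2] t [-1.   0.3 -2.5] F [-6.7 -3.8 19.9] grip 0.0373 15.0 time 22.9667
```

On the floor with about 20 N of load. I'll relax slightly, release, retreat and check.

```bash
python3 -m creep '[{"wx":0,"wy":0,"wz":0,"tx":0,"ty":0,"tz":-1,"gripper":-0.8},{"wx":0,"wy":0,"wz":0,"tx":0,"ty":0,"tz":-2,"gripper":-0.8},{"wx":0,"wy":0,"wz":0,"tx":0,"ty":0,"tz":-2,"gripper":-0.8}]'
python3 -m creep '[{"wx":0,"wy":0,"wz":0,"tx":0,"ty":0,"tz":0,"gripper":-0.1},{"wx":0,"wy":0,"wz":0,"tx":0,"ty":0,"tz":0,"gripper":0.2},{"wx":0,"wy":0,"wz":0,"tx":0,"ty":0,"tz":0,"gripper":1},{"wx":0,"wy":0,"wz":0,"tx":0,"ty":0,"tz":0,"gripper":1},{"wx":0,"wy":0,"wz":0,"tx":0,"ty":0,"tz":0,"gripper":1}]'
python3 -m creep '[{"wx":0,"wy":0,"wz":0,"tx":0,"ty":0,"tz":-10,"gripper":1},{"wx":0,"wy":0,"wz":0,"tx":0,"ty":0,"tz":-35,"gripper":1},{"wx":0,"wy":0,"wz":0,"tx":0,"ty":0,"tz":-70,"gripper":1},{"wx":0,"wy":0,"wz":0,"tx":0,"ty":0,"tz":-105,"gripper":1},{"wx":0,"wy":0,"wz":0,"tx":0,"ty":0,"tz":-140,"gripper":1}]'
python3 -m creep '[{"wx":0,"wy":0,"wz":0,"tx":30,"ty":0,"tz":-10,"gripper":1},{"wx":0,"wy":0,"wz":0,"tx":65,"ty":0,"tz":-20,"gripper":1},{"wx":0,"wy":0,"wz":0,"tx":90,"ty":0,"tz":-30,"gripper":1},{"wx":0,"wy":0,"wz":0,"tx":100,"ty":0,"tz":-30,"gripper":1},{"wx":0,"wy":0,"wz":0,"tx":100,"ty":0,"tz":-30,"gripper":1}]'
python3 - <<'E'
from h import *
cap('side','s2.png')
im=cv2.imread('pics/s2.png')[70:300,120:380]
cv2.imwrite('pics/s2c.png',cv2.resize(im,None,fx=2.5,fy=2.5,interpolation=cv2.INTER_CUBIC))
go(.579,.2912,.2,183)
E
```

```text
time_s: 23.22
tool_pos: [0.5778, 0.2909, 0.0315]
tool_rot: [180.0, -0.0, -177.2]
force: [-2.5, -1.6, 9.8]
grip_width: 0.0371
grasp_force: 15.0
time_s: 23.63
tool_pos: [0.5777, 0.2909, 0.03]
tool_rot: [-180.0, -0.0, -177.2]
force: [-0.8, -0.1, 0.8]
grip_width: 0.0582
grasp_force: 0.0
time_s: 24.05
tool_pos: [0.5778, 0.2907, 0.1727]
tool_rot: [-180.0, 0.0, -177.2]
force: [1.6, 0.0, 0.1]
grip_width: 0.0851
grasp_force: 0.0
time_s: 24.47
tool_pos: [0.4765, 0.2871, 0.202]
tool_rot: [179.8, 0.1, -177.1]
force: [0.4, 0.8, -0.4]
grip_width: 0.0868
grasp_force: 0.0
pos [0.4778 0.2866 0.2013] [ 1.799e+02  1.000e-01 -1.771e+02] w [ 0.1  0.1 -0.1] t [-101.3   -0.4    1.5] F [ 0.7  1.  -1.3] grip 0.087 0.0 time 24.5167
```

View pics/s2c.png

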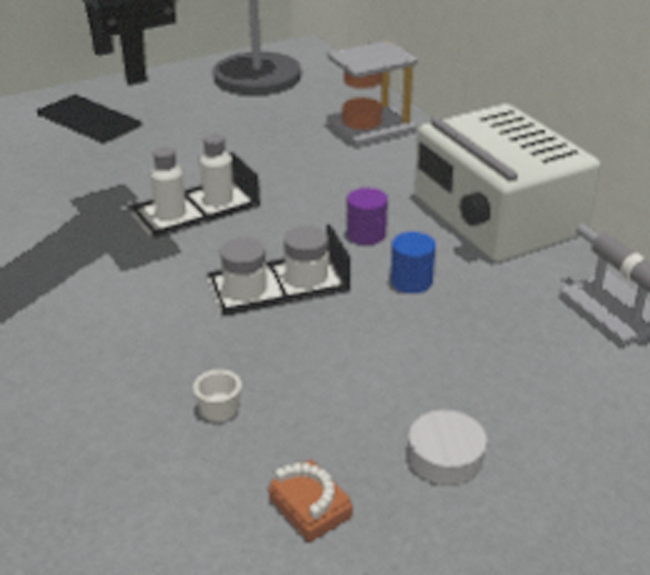

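The side view shows both bottles (167,190 and 215,175) and both jars (243,270 and 305,257) upright in their bays. The bystanders in view haven't moved and the gripper is clear, so I'm handing in.

```bash
python3 -c "
from cell import env
print(env.sign_off())"
```

```text
the job is handed in; nothing more can be done
None
```

The job is handed in: both trays are restocked oldest-first, all four containers stand upright in their bays, and nothing else was touched; it took about 25 s of the 104 s allowed.

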